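Clamp the loose head of the three-hole punch

TASK

The middle head of the three-hole punch has come loose. Take the orange-handled driver from its desk stand, set it upright with its blade fully down in the slot of that head's clamp screw, pressing only lightly, and turn it clockwise, square to the screw, until the screw comes up firm and no harder; then put the driver back in the well of its stand and leave everything else where it is.

Things in the scene. Friction and masses are not known exactly. Their poses are not given: they have to be found in the camera images.
- punch: Aluminium three-hole punch, fixed, 300 mm long (its y), 112 mm deep (x), deck 20 mm high. Origin: centre of the underside; x points from the paper side to the back, z up. Three grey heads at y = -108, 0, 108 mm, 63 mm high, reach from 35 mm in front of centre to 13 mm behind; behind each is a clamp foot with a slotted screw, 35 mm behind centre. The end screws are tight.
- lever_bar (a point): Middle of the punch's black hand bar (18 mm thick, 107 mm high, 80 mm in front of the punch's centre, full length). A 10 mm press bar runs beside it, 83 mm high and 18 mm in front of centre; end brackets and lever arms at y = +-143 mm. None of this needs moving.
- clamp_screw: The middle head's clamp screw. Origin: centre of its top face, on its axis, 46 mm above the desk; z up (its x, y do not tell where the slot lies). Steel head 22 mm across with one slot 4.5 mm wide, 7 mm deep, right across it. The slot starts within 60 degrees either side of the punch's x line, different each time; turned, the screw keeps its height.
- clamp (a joint): Gap (m) between this screw's T-nut and its rail; 2 mm per full turn, 0 when clamped, 0.00014 to 0.00043 at the start: too small to turn by reading it. By feel: the screw turns clockwise (seen from above) 25 to 80 degrees with an even drag of about 0.1 N m, to a firm stop where torque climbs steeply. About 0.3 N m is right, under 0.2 is loose, 0.9 spoils it.
- stand: Black desk stand, fixed, base 80 (x) by 120 (y) by 16 mm with a brass strip along its front edge and a square tube that leans 15 degrees (0.26 rad) from upright towards the stand's front (its -x). Origin: centre of the underside, z up. The tube's well is 20 mm square inside, 26 mm outside, 50 mm deep.
- well_mouth (a point): Centre of the well's mouth, at the top of the leaning tube, 69 mm above the desk (axes are those of the stand, not leaning).
- driver: Broad-blade driver, 90 g, 108 mm long, blade down in the well. Origin: centre of the blade's tip; z up its axis. Blade 16 mm wide (its y), 3 mm thick (its x), 12 mm long; then a 9 mm shank; from 46 to 108 mm a round orange handle 30 mm thick. In the well it leans 15 degrees like the tube, the handle's flat shoulder on the mouth, tip 4 mm off the floor; it fits at any turn about its axis.
- driver_shoulder (a point): Point on the driver's axis at the handle's lower face, 46 mm above the blade's tip.
- stapler: Tan stapler, loose, 140 x 38 x 51 mm; origin at the centre of its underside. A bystander.
- staple_box: Red tin staple box, loose, 90 x 56 x 34 mm; origin at the centre of its underside. A bystander.
- paperweight: Black glass paperweight, loose, a dome 80 mm across and 36 mm high; origin at the centre of its underside. A bystander.
- stamp: Wooden rubber stamp, loose, base 36 x 66 mm, 70 mm high; origin at the centre of its underside. A bystander.

How it is judged (in metres and radians):
On the way, in this order (a step that is already met when the one before it is completed fails the run):
1. the driver is lifted out of its stand (distance between driver_shoulder and well_mouth above 0.08 m), for 0.1 s.
2. the blade is down in the slot of the middle clamp screw, the driver upright and the screw not yet tightened (z of driver in the frame of clamp_screw below -0.005 m and horizontal distance between driver and clamp_screw below 0.003 m and angle between the z axis of driver and the z axis of punch, either way round below 0.07 rad and value of joint clamp above 8e-05 m), for 0.2 s.
3. the screw has come up against its stop and is nipped up with the driver (30 N between blade and screw is about 0.2 N m) (value of joint clamp below 1.5e-05 m and contact force between driver and clamp_screw above 30 N), for 0.1 s.
At the end, for the whole second after the job is handed in: The clamp screw is still tight (gap under 0.015 mm, that is within 3 degrees of its stop), the driver rests in the well of its stand (shoulder within 9 mm of the well's mouth, at rest), and stapler, staple box, paperweight and stamp are within 30 mm of where they stood (value of joint clamp below 1.5e-05 m and distance between driver_shoulder and well_mouth below 0.009 m and linear speed of driver below 0.02 m/s and distance of each of stapler, staple_box, paperweight, stamp from where it was at the start of the episode below 0.03 m); the robot touches nothing.
It fails at once if the blade is driven hard against the face of the screw (z of driver in the frame of clamp_screw above -0.0015 m and contact force between driver and clamp_screw above 60 N).
It fails at once if the screw is tightened with the driver leaning (velocity of joint clamp below -2e-05 m/s and angle between the z axis of driver and the z axis of punch, either way round above 0.1 rad).
It fails at once if the screw is overtightened (150 N between blade and screw is about 0.9 N m) (contact force between driver and clamp_screw above 150 N).
It fails at once if a bystander is disturbed (distance of any of stapler, staple_box, paperweight, stamp from where it was at the start of the episode above 0.03 m).
It also fails if it takes over 72 s, if anything falls off the work surface, if the arm or the gripper's body presses on something with over 40 N, if the wrist force passes 120 N, or if a joint passes its speed limit or range.

ROBOT

A 6-joint arm with a two-finger parallel gripper is mounted at the origin on the work surface. World frame = base frame: x ahead of the robot, y to its left, z up, the work surface at z = 0. Lengths are in mm, angles in degrees, forces in N, time in s.
With the tool pointing down it reaches from about 275 to 850 mm from the base axis. Payload 5.2 kg.
Tool frame: the origin (TCP) lies on the centre line of the jaws, within the pads' length; the fingertips stand 22 mm ahead of it and the grasp point (between the pads) lies 3 mm ahead of it (ctrl.tip_extent is the distance from the TCP to the fingertips, in mm); z points along the fingers, x is the direction in which the jaws open and shut, and the axes are right-handed (so a half turn about z gives the same grasp; the last joint's range is limited). The gripper opens to 85 mm and grips with 20 to 120 N. Pads are 22 mm wide; open, the fingers measure 114 mm over their backs; the gripper's body (76 mm by 85 mm) begins 54 mm behind the grasp point. The pads swing forward as they close: fully open they stand 13 mm farther back than shut.
Start: joints at [-81.062, 14.817, 87.949, -0, 77.235, -11.62], TCP at [193.154, -514.972, 220.81] pointing down, gripper open.
Joint ranges: [-179.93, 179.93], [-52.35, 119.4], [10.71, 147.94], [-69.91, 249.91], [12.55, 155.21], [-178.61, 178.61]. Speed limits (degrees/s): [147.25, 147.25, 180, 180, 180, 180].

INTERFACE

Orientations are given as [roll, pitch, yaw] about the fixed x, y, z axes, in that order (R = Rz(yaw) Ry(pitch) Rx(roll)).
In Python, from rig import ctrl gives the robot as it stands.
- The arm moves only by the tool drive_tool, never from a script. Its argument "moves" is a list of rows, each a list of 4 numbers: the shift along the tool's x, y, z in cm, then the turn about the tool's z in degrees. A call has 1 to 12 rows; each row shifts and turns the commanded pose from where the row before left it, along the tool's axes as they then stand; what a row does not reach is not made up. A row lasts 1/10 s, in which the tool goes at most 50 mm and 8.59 degrees, less where a joint would pass 70% of its speed; a pose out of reach is approached as far as the arm can. A call with a gripper value outside its range is refused whole. "gripper" is the closure, from -1 (fully open) to 1 (shut), set as the call begins (left out, the last holds). The fingers move at their own pace and stop on an object; "grip_force" is the grip in N (left out, the last holds). Time passes only in rows, so rows that do not move let the fingers close. It gives the time, the measured TCP pose, the force and the opening at its end, in the units of the state.
- ctrl.read_state(): the state, without advancing time (a new reading comes with each control period).
- ctrl.camera(name): name is "scene" or "top" or "wrist"; returns the picture (480x640x3 uint8, red, green, blue); there is no depth.
- ctrl.calibration(name): a dict with "vfov" (degrees; the focal length in pixels is half the picture's height over the tangent of half this angle, whatever the lens; pixels are square), "cx", "cy" (the principal point, pixels), "xyz" and "rotation" of the camera in the world; the wrist camera has in their place "hand_eye" (4x4, takes a point from camera to tool coordinates, whose origin is the TCP and whose axes are the tool frame's). Camera axes: x right, y down, z forward; pixel columns grow to the right and rows downward; lengths in mm; the calibration is good to about 2 mm. A picture is of the moment at which its call begins: read the wrist's pose just before it. calibration takes no time and is no camera call.
- ctrl.sign_off(): hands the job in, once; it reports no verdict.
Trained networks look in the newest picture that a camera, given by its name, has taken for a name from the list of things; names that differ only in an ending like _2 or _b are one class to them, and where a whole thing is asked for, a point or a joint stands for the part that bears it (a point fixed in the world has none). Each returns a list of dicts, best first, with "p" (0 to 1); they miss things now and then, are a little off and sometimes report something else, mostly with a low value. They report only what shows in the picture. A call takes as long as a camera call.
- ctrl.look_for(camera, target): "location" ([x, y, z] in mm, in world coordinates, good to about 4 mm: the middle of the surface that is visible of it).
- ctrl.cut_out(camera, target): "pixels" (480x640 bool, what is visible of it).
- ctrl.spot_point(camera, target): "location" ([x, y, z] in mm, in world coordinates, good to about 4 mm: a listed point, or the origin of a listed thing).
The state is a dict: "clock": time; "joint_positions": joint angles; "dq": joint speeds; "effort": joint torques, N m; "ee_pos": TCP position; "tcp_rot": TCP orientation; "wrist_force": force on the tool from outside, world axes, zero at the start; "wrist_torque": the same for the moment, N m; "grip_width": opening from 0.0 (shut) to 1.0 (fully open).
Only numpy, scipy, OpenCV 4.12 (cv2) and the standard library are available. Lean on these libraries where they do the work, as an engineer would, in place of code of your own. Each camera call takes 0.05 s, during which the arm holds its last target. There are 200 camera calls.

## Working session

There is one attempt and no reset: what is moved stays moved. The work goes in short steps, Python scripts to look and compute and a tool call to move; the robot and the scene stay as the last step left them, time stands still between calls to the robot, and variables do not carry over. Pictures are saved under pics/ and viewed, about 8 in all and at most 12, crops included, and the job is handed in when it is done.

Besides the shell and the picture viewer there is one more tool, called after ">>>" as name([rows], argument=value, ...), one row to a line, values as JSON. drive_tool: Moves the arm, as the interface text tells. Its arguments: {"type":"object","properties":{"moves":{"type":"array"},"gripper":{"type":"number"},"grip_force":{"type":"number"}},"required":["moves"]}

```bash
ls; mkdir -p pics
cat > h.py <<'E'
import numpy as np, cv2
from scipy.spatial.transform import Rotation as R
from rig import ctrl
np.set_printoptions(precision=2,suppress=True)
def save(im,n): cv2.imwrite('pics/'+n,cv2.cvtColor(np.ascontiguousarray(im),cv2.COLOR_RGB2BGR))
def pose():
    s=ctrl.read_state(); T=np.eye(4); T[:3,:3]=R.from_euler('xyz',s['tcp_rot'],degrees=True).as_matrix(); T[:3,3]=s['ee_pos']; return T
def cam(name,T=None):
    c=ctrl.calibration(name); f=240/np.tan(np.radians(c['vfov'])/2)
    if 'hand_eye' in c: M=T@np.array(c['hand_eye'])
    else:
        M=np.eye(4); r=np.array(c['rotation']); M[:3,:3]=r; M[:3,3]=c['xyz']
    return M,f,c['cx'],c['cy']
def onplane(C,u,v,z):
    M,f,cx,cy=C; d=M[:3,:3]@np.array([(u-cx)/f,(v-cy)/f,1]); return M[:3,3]+d*(z-M[2,3])/d[2]
def proj(C,p):
    M,f,cx,cy=C; q=M[:3,:3].T@(np.asarray(p,float)-M[:3,3]); return np.array([cx+f*q[0]/q[2],cy+f*q[1]/q[2]])
E
python3 - <<'E'
from h import *
print(ctrl.read_state())
for n in('top','scene'): print(n,ctrl.calibration(n))
print(ctrl.calibration('wrist'))
for n in('top','scene'):
    save(ctrl.camera(n),n+'0.png')
    for t in('driver_shoulder','driver','well_mouth','stand','clamp_screw','punch','lever_bar','stapler','staple_box','paperweight','stamp'):
        print(n,t,[(np.array(d['location']),round(d['p'],2)) for d in ctrl.spot_point(n,t)[:3]])
a=cv2.imread('pics/top0.png');b=cv2.imread('pics/scene0.png')
E
```

```text
pics
{'clock': 0.0, 'joint_positions': array([-81.06,  14.86,  88.01,  -0.  ,  77.24, -11.62]), 'dq': array([ 0.08, -0.11,  0.01,  0.03, -0.04, -0.03]), 'effort': array([ -0.  , -44.6 , -29.06,  -0.  ,   0.01,  -0.  ]), 'ee_pos': array([ 193.06, -514.4 ,  219.97]), 'tcp_rot': array([-179.98,    0.11,  -69.44]), 'wrist_force': array([-0.94, -0.22, -0.01]), 'wrist_torque': array([ 0.  , -0.02,  0.01]), 'grip_width': 1.000225746176791}
top {'vfov': 52.379762757836154, 'cx': 319.31643747900085, 'cy': 243.24399225233094, 'xyz': array([337.89, -66.15, 999.18]), 'rotation': array([-168.92,    0.22,  -89.37])}
scene {'vfov': 52.37850951653391, 'cx': 328.2794332511977, 'cy': 239.41162511252617, 'xyz': array([760.94, 358.25, 868.85]), 'rotation': array([-148.51,   -0.19,  150.8 ])}
{'vfov': 70.86296116012201, 'cx': 316.12899934920046, 'cy': 231.15646322506697, 'hand_eye': array([[   1.  ,    0.  ,   -0.  ,   -0.3 ],
       [   0.  ,    0.95,    0.32,  -82.43],
       [   0.  ,   -0.32,    0.95, -153.28],
       [   0.  ,    0.  ,    0.  ,    1.  ]])}
top driver_shoulder [(array([506.1, 273.1, 
[... 617 characters left out ...]

top stamp [(array([688.8,   7.9,   0.2]), 0.73)]
scene driver_shoulder [(array([505.3, 269.2,  71.2]), 0.82), (array([ 524.1, -407.6,    0.7]), 0.69)]
scene driver [(array([517. , 274.6,  25.4]), 0.86)]
scene well_mouth [(array([503.4, 272.9,  69.3]), 0.9)]
scene stand [(array([511.9, 270.4,  -0.8]), 0.82)]
scene clamp_screw [(array([ 517.2, -134.6,   44.3]), 0.55)]
scene punch [(array([ 481.8, -134. ,   -0.7]), 0.58)]
scene lever_bar [(array([ 403.3, -121.6,  108.3]), 0.93)]
scene stapler [(array([ 525. , -412.1,    0.4]), 0.9)]
scene staple_box [(array([671. , 238.2,   0.6]), 0.91)]
scene paperweight [(array([355.2, 285.1,   3.6]), 0.59)]
scene stamp [(array([692. ,   8.2,   2.8]), 0.89)]
```

```bash
sed -i "s/r=np.array(c\['rotation'\])/r=R.from_euler('xyz',c['rotation'],degrees=True).as_matrix()/" h.py
python3 - <<'E'
from h import *
C=cam('top')
for p in([505,274,69],[516,-135,46],[404,-121.6,107]): print(proj(C,p), proj(cam('scene'),p))
E
```

```text
[146.87 249.12] [439.81 393.96]
[356.84 247.83] [313.71 220.06]
[352.11 302.13] [366.41 184.74]
```

View pics/top0.png

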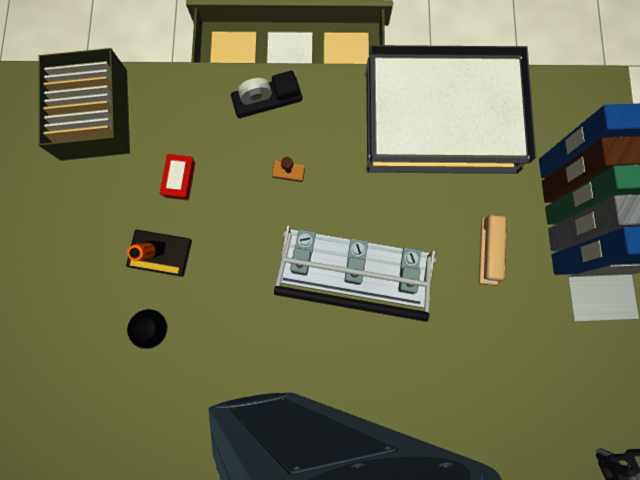

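View pics/scene0.png

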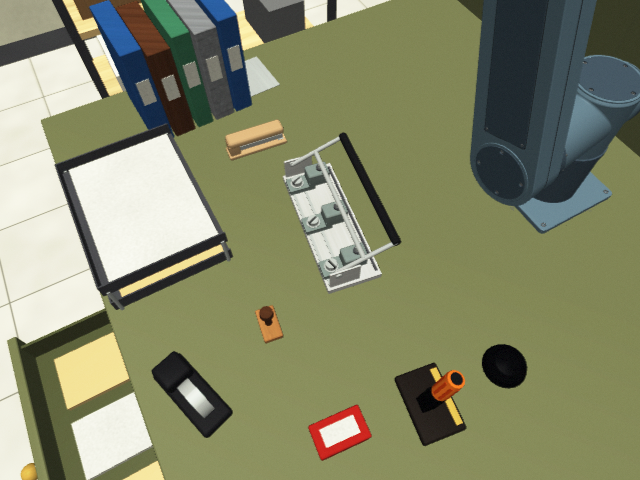

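Pictures: the driver's handle is near (142,250) in the top view, on the black stand with its brass strip towards the robot. The middle screw is at about (357,248), its slot visible, and the punch is turned slightly clockwise. Network points agree with the projections, so I'll move above the stand.

>>> drive_tool([
  [0, 0, 0, -8.2],
  [0, 0, 0, -8.2],
  [0, 0, 0, -8.2],
  [0, 0, 0, -8.2],
  [0, 0, 0, -8.2],
  [0, 0, 0, -8.2],
  [0, 0, 0, -8.2],
  [0.65, -2, -0.2, 0],
  [0.65, -4, -0.2, 0],
  [0.65, -4, -0.2, 0],
  [0.65, -4, -0.2, 0],
  [0.65, -4, -0.2, 0],
], gripper=-1)

```text
clock: 2.4
ee_pos: [263.0, -343.2, 230.9]
tcp_rot: [-180.0, -0.0, -12.2]
wrist_force: [1.7, 0.3, 0.1]
grip_width: 1.0
```

>>> drive_tool([
  [0.65, -4, -0.2, 0],
  [0.65, -4, -0.2, 0],
  [0.65, -4, -0.2, 0],
  [0.65, -4, -0.2, 0],
  [0.65, -4, -0.2, 0],
  [0.65, -4, -0.2, 0],
  [0.65, -4, -0.2, 0],
  [0.65, -4, -0.2, 0],
  [0.65, -4, -0.2, 0],
  [0.65, -4, -0.2, 0],
  [0.65, -4, -0.2, 0],
  [0.65, -4, -0.2, 0],
])

```text
clock: 3.6
ee_pos: [438.4, 109.9, 255.2]
tcp_rot: [-180.0, -0.0, -12.2]
wrist_force: [0.5, -0.1, -0.5]
grip_width: 1.0
```

>>> drive_tool([
  [0.65, -4, -0.2, 0],
  [0.65, -4, -0.2, 0],
  [0.65, -4, -0.2, 0],
  [0.65, -2, -0.2, 0],
  [0, 0, 0, 0],
  [0, 0, 0, 0],
])

```text
clock: 4.2
ee_pos: [492.5, 239.2, 262.5]
tcp_rot: [180.0, 0.1, -12.1]
wrist_force: [-0.6, 0.5, 0.5]
grip_width: 0.997
```

Run:
```python
from h import *
s=ctrl.read_state();print(s['clock'],s['ee_pos'],s['tcp_rot'],ctrl.tip_extent,s['wrist_force'],s['wrist_torque'])
T=pose();save(ctrl.camera('wrist'),'w1.png');np.save('T1.npy',T)
for t in('driver_shoulder','driver','well_mouth','stand'): print(t,[(np.array(d['location']),round(d['p'],2)) for d in ctrl.spot_point('wrist',t)[:2]])
```

```text
4.2 [492.47 239.2  262.52] [179.95   0.06 -12.05] 22.0 [-0.61  0.47  0.48] [-0.03 -0.01 -0.02]
driver_shoulder [(array([503.5, 271.4,  70.4]), 0.97)]
driver [(array([513.6, 271.7,  23.4]), 0.8)]
well_mouth []
stand [(array([505.6, 268.7,   3.8]), 0.77)]
```

View pics/w1.png

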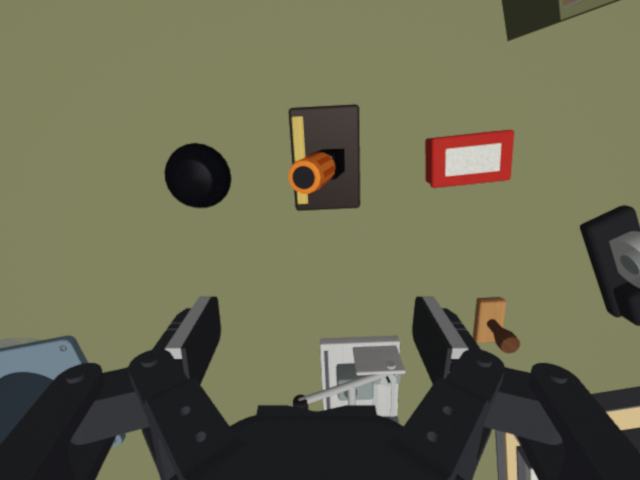

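Run:
```python
from h import *
C=cam('wrist',np.load('T1.npy'))
P=[onplane(C,u,v,16) for u,v in((290,107),(358,105),(359,208),(296,211))]
for p in P: print(p)
e=[P[1]-P[0],P[2]-P[3],P[0]-P[3],P[1]-P[2]]
for i,d in enumerate(e): print(np.linalg.norm(d),np.degrees(np.arctan2(d[1],d[0]))-(90 if i>1 else 0))
print('centre',sum(P)/4,'handle top',onplane(C,303.5,177.5,129))
```

```text
[483.57 337.18  16.  ]
[557.9  323.43  16.  ]
[539.01 206.87  16.  ]
[462.87 219.24  16.  ]
75.59470698138739 -10.484122300085568
77.14253439306968 -9.225482081740942
119.74993725316324 -9.955931299417003
118.07972565531526 -9.20634145997468
centre [510.84 271.68  16.  ] handle top [489.19 275.07 129.  ]
```

The stand's yaw is about -9.7°, and the handle-top pixel (303,178) matches the predicted axis within 1 mm. I'll descend with the jaws opening along the lean direction.

>>> drive_tool([
  [0, 0, 0, -2.3],
  [-0.16, -1.75, 0, 0],
  [-0.16, -1.75, 0, 0],
  [0, 0, 3, 0],
  [0, 0, 3, 0],
  [0, 0, 3, 0],
  [0, 0, 3, 0],
  [0, 0, 2.5, 0],
  [0, 0, 1.05, 0],
  [0, 0, 0, 0],
  [0, 0, 0, 0],
])

```text
clock: 5.55
ee_pos: [497.1, 274.3, 108.3]
tcp_rot: [-180.0, -0.1, -9.7]
wrist_force: [-0.6, -0.4, 0.0]
grip_width: 1.001
```

>>> drive_tool([
  [0, 0, 0, 0],
  [0, 0, 0, 0],
  [0, 0, 0, 0],
  [0, 0, 0, 0],
  [0, 0, 0, 0],
  [0, 0, 0, 0],
  [0, 0, 0, 0],
  [0, 0, 0, 0],
], gripper=1, grip_force=30)

```text
clock: 6.35
ee_pos: [496.7, 274.2, 108.1]
tcp_rot: [-180.0, -0.1, -9.7]
wrist_force: [-1.9, 0.1, 6.0]
grip_width: 0.336
```

Run:
```python
from h import *
s=ctrl.read_state();print(s['clock'],s['ee_pos'],s['tcp_rot'],s['wrist_force'],s['wrist_torque'],s['grip_width']*85)
T=pose();save(np.hstack([ctrl.camera('wrist')[100:],ctrl.camera('scene')[300:480,340:540].repeat(2,0).repeat(2,1)[:, :].__getitem__(slice(0,360)).__array__() if 0 else np.zeros((380,1,3),np.uint8)]),'w2.png')
```

```text
6.35 [496.75 274.21 108.12] [-179.96   -0.07   -9.74] [-1.94  0.06  5.99] [0.01 0.15 0.03] 28.532399869341717
```

View pics/w2.png

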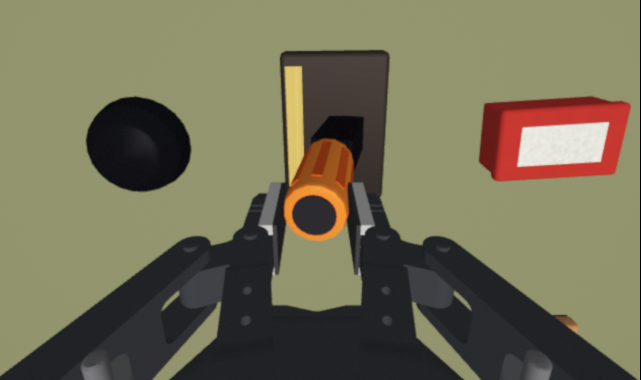

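The handle sits between the pads (around (318,200)), still leaning. I'll lift along the lean.

>>> drive_tool([
  [-0.26, 0, -0.97, 0],
  [-0.26, 0, -0.97, 0],
  [-0.26, 0, -0.97, 0],
  [-0.26, 0, -0.97, 0],
  [-0.26, 0, -0.97, 0],
  [-0.26, 0, -0.97, 0],
  [0, 0, -2, 0],
  [0, 0, -3, 0],
  [0, 0, -3, 0],
  [0, 0, -3, 0],
  [0, 0, 0, 0],
  [0, 0, 0, 0],
], grip_force=40)

```text
clock: 7.6
ee_pos: [480.9, 276.7, 276.2]
tcp_rot: [-180.0, -0.1, -9.7]
wrist_force: [-0.1, -0.4, -0.2]
grip_width: 0.332
```

Run:
```python
from h import *
s=ctrl.read_state();print(s['clock'],s['ee_pos'],s['tcp_rot'],s['wrist_force'],s['wrist_torque'],s['grip_width']*85)
T=pose();np.save('T2.npy',T);w=ctrl.camera('wrist');b=ctrl.camera('scene')
p=proj(cam('scene'),T[:3,3]);print(p)
for n in('wrist','scene'):
  for t in('driver_shoulder','driver'): print(n,t,[(np.array(d['location']),round(d['p'],2)) for d in ctrl.spot_point(n,t)[:2]])
u,v=p.astype(int);x0=min(max(u-75,0),490);y0=min(max(v-60,0),330)
print('crop',x0,y0)
c=cv2.resize(b[y0:y0+150,x0:x0+150],(450,450),interpolation=cv2.INTER_CUBIC)
save(np.hstack([c,w[30:480,150:500]]),'w3.png');save(w,'w3w.png');save(b,'w3s.png')
```

```text
7.6 [480.88 276.72 276.21] [-179.96   -0.07   -9.73] [-0.15 -0.41 -0.24] [-0.01  0.01 -0.07] 28.2619788756282
[489.29 344.85]
wrist driver_shoulder [(array([490.1, 273.2, 240.1]), 0.87)]
wrist driver [(array([490.6, 275.6, 194.4]), 0.85)]
scene driver_shoulder [(array([489., 272., 239.]), 0.98)]
scene driver [(array([ 404.8, -122.3,  108. ]), 0.74), (array([494.4, 273.9, 189.8]), 0.72)]
crop 414 284
```

View pics/w3.png

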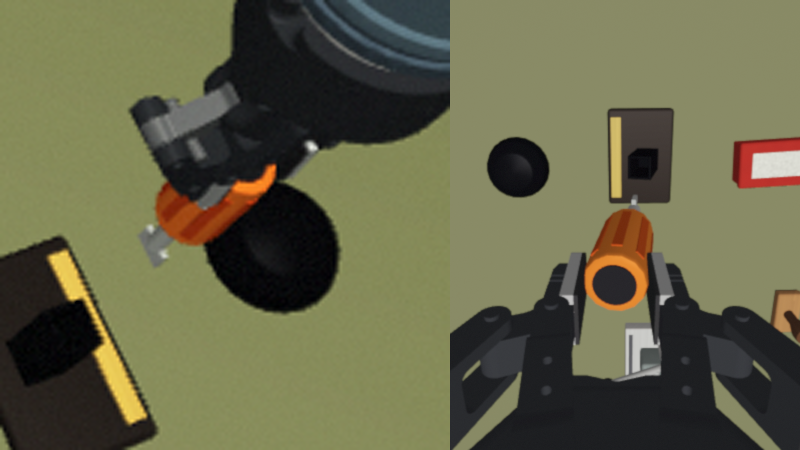

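Run:
```python
from h import *
T=np.load('T2.npy');C=cam('wrist',T);S=cam('scene')
top=onplane(C,317,312,300);print('top',top)
for z in(190,195): print('tip',onplane(C,334,229,z), 'scene tip',onplane(S,414+153/3,284+245/3,z))
for p in([480.9,276.7,300],[480.9,276.7,192],[491,274.5,192]):print(proj(C,p),proj(S,p))
```

```text
top [481.73 278.07 300.  ]
tip [495.02 278.27 190.  ] scene tip [489.49 272.15 190.  ]
tip [495.02 279.93 195.  ] scene tip [491.49 272.78 195.  ]
[315.67 314.94] [494.83 338.24]
[315.74 234.86] [472.23 365.09]
[329.58 235.44] [465.52 367.2 ]
```

Run:
```python
from h import *
w=cv2.imread('pics/w3w.png');s=cv2.imread('pics/w3s.png')
a=cv2.resize(w[200:380,260:380],(400,600),interpolation=cv2.INTER_CUBIC)
b=cv2.resize(s[325:385,455:495],(400,600),interpolation=cv2.INTER_CUBIC)
cv2.imwrite('pics/z3.png',np.hstack([a,b]))
```

```text
(no output)
```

View pics/z3.png

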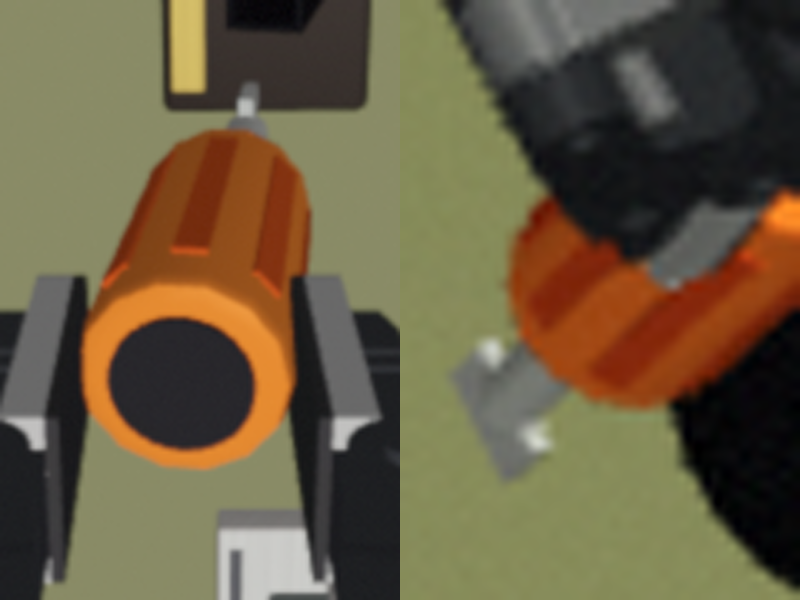

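The driver is out. It leans about 6° in the jaw plane: the tip shows at (334,227) in the wrist view where 316 would be upright. A firmer grip should square it up.

>>> drive_tool([
  [0, 0, 0, 0],
  [0, 0, 0, 0],
  [0, 0, 0, 0],
  [0, 0, 0, 0],
  [0, 0, 0, 0],
], grip_force=120)

```text
clock: 8.4
ee_pos: [481.0, 276.6, 275.5]
tcp_rot: [-180.0, -0.0, -9.7]
wrist_force: [-1.0, 0.5, -1.5]
grip_width: 0.297
```

```bash
cat > axis.py <<'E'
from h import *
# fit driver axis from the wrist+scene silhouettes: orange/steel masks via the network
def look(tag):
    T=pose();w=ctrl.camera('wrist');s=ctrl.camera('scene');t=ctrl.camera('top')
    save(w,tag+'w.png');save(s,tag+'s.png');save(t,tag+'t.png');np.save(tag+'.npy',T);out={}
    for n in('wrist','scene','top'):
        for k in('driver_shoulder','driver'):
            l=ctrl.spot_point(n,k)
            l=[d for d in l if np.linalg.norm(np.array(d['location'])-T[:3,3])<130]
            print(n,k,[(np.array(d['location'])-T[:3,3],round(d['p'],2)) for d in l[:1]])
        l=ctrl.cut_out(n,'driver'); m=l[0]['pixels'] if l else np.zeros((480,640),bool)
        out[n]=m; np.save(tag+n+'.npy',m); print(n,'mask',m.sum())
    return T,out
E
python3 - <<'E'
from axis import *
s=ctrl.read_state();print(s['clock'],s['ee_pos'],s['wrist_torque'],s['grip_width']*85)
look('a1')
w=cv2.imread('pics/a1w.png')
g=cv2.imread('pics/w3w.png');print(np.abs(w.astype(int)-g)[200:300,290:360].mean())
E
```

```text
8.4 [480.96 276.63 275.55] [0.05 0.01 0.04] 25.219090055698555
wrist driver_shoulder [(array([ 10.54,  -5.13, -38.05]), 0.63)]
wrist driver [(array([ 11.14,  -2.93, -82.25]), 0.55)]
wrist mask 5226
scene driver_shoulder [(array([  9.24,  -4.03, -36.85]), 0.67)]
scene driver [(array([ 14.74,  -0.93, -82.35]), 0.7)]
scene mask 627
top driver_shoulder [(array([  6.84,   1.87, -40.35]), 0.78)]
top driver [(array([ 13.74,  -3.33, -84.35]), 0.74)]
top mask 640
2.773285714285714
```

Run:
```python
from h import *
w=cv2.imread('pics/a1w.png');s=cv2.imread('pics/a1s.png');t=cv2.imread('pics/a1t.png')
T=np.load('a1.npy');p=proj(cam('top'),T[:3,3]-[0,0,50]);print(p)
x,y=int(p[0])-30,int(p[1])-30;print('top crop',x,y)
f=lambda im,x,y,k,W,H:cv2.resize(im[y:y+H//k,x:x+W//k],(W,H),interpolation=cv2.INTER_CUBIC)
cv2.imwrite('pics/z4.png',np.hstack([f(w,285,210,4,250,600),f(s,453,335,8,240,600)[:, :],np.vstack([f(t,x,y,6,300,300),np.zeros((300,300,3),np.uint8)])]))
```

```text
[110.11 246.26]
top crop 80 216
```

View pics/z4.png

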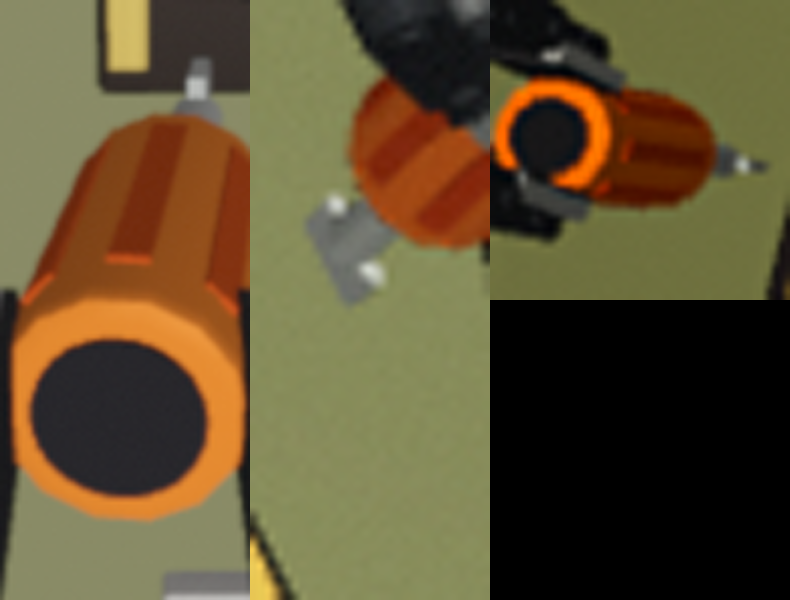

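```bash
cat > fit.py <<'E'
from h import *
from scipy.optimize import least_squares
def fit(T,tips,tops,extra=()):
    C={n:cam(n,T) for n in('wrist','scene','top')}
    def res(q):
        t=q[:3]; a=R.from_rotvec([q[3],q[4],0]).apply([0,0,1]); r=[]
        for n,p in tips.items(): r+=list((proj(C[n],t)-p)*np.linalg.norm(t-C[n][0][:3,3])/C[n][1])
        for n,p in tops.items(): r+=list((proj(C[n],t+108*a)-p)*np.linalg.norm(t-C[n][0][:3,3])/C[n][1])
        return np.array(r)
    o=least_squares(res,[*(T[:3,3]-[0,0,85]),0,0]); a=R.from_rotvec([o.x[3],o.x[4],0]).apply([0,0,1])
    print('tip',o.x[:3],'axis',a,'tilt',np.degrees(np.arccos(a[2])),'res mm',o.fun)
    L=T[:3,:3].T; print('tool frame: tip',L@(o.x[:3]-T[:3,3]),'axis',L@a); return o.x[:3],a
E
python3 - <<'E'
from fit import *
T=np.load('a1.npy')
fit(T,{'wrist':(335,225.5),'scene':(463.4,368),'top':(125.8,243.7)},{'wrist':(317,312),'top':(90.5,238.5)})
fit(T,{'scene':(463.4,368),'top':(125.8,243.7)},{'top':(90.5,238.5)})
# blade width dir from the scene (ends of its lower edge)
S=cam('scene');d=onplane(S,453+103/8,335+303/8,192)-onplane(S,453+63/8,335+225/8,192);print(d,np.degrees(np.arctan2(d[1],d[0])))
E
```

```text
tip [493.62 273.2  184.95] axis [-0.12  0.02  0.99] tilt 6.905695658461576 res mm [-1.58  6.18 -1.74  1.2  -5.26 -0.52 -0.94 -2.16  2.76 -0.87]
tool frame: tip [13.06  1.25 90.6 ] axis [-0.12  0.   -0.99]
tip [492.16 271.19 182.01] axis [-0.11  0.07  0.99] tilt 7.334079296388184 res mm [-2.55 -0.48 -1.99  1.66  0.    0.  ]
tool frame: tip [11.95  3.48 93.54] axis [-0.12 -0.05 -0.99]
[ 2.35 14.49  0.  ] 80.78686274820559
```

Triangulated from three views, the driver leans about 7° in the jaw plane and the blade lies across the jaws (width along tool y). Under a light grip, I'll push the tip against the fixed tube's front face to square it up.

>>> drive_tool([
  [-2, 0, 2, 0],
  [0, 0, 4, 0],
  [0, 0, 4, 0],
  [0, 0, 3.2, 0],
  [0, 0, 0, 0],
  [0, 0, 0, 0],
  [0.7, 0, 0, 0],
  [0.7, 0, 0, 0],
], grip_force=25)

```text
clock: 9.8
ee_pos: [477.1, 278.1, 145.9]
tcp_rot: [-179.9, -0.2, -9.7]
wrist_force: [-0.0, 0.2, -1.4]
grip_width: 0.297
```

>>> drive_tool([
  [0.4, 0, 0, 0],
  [0.2, 0, 0, 0],
  [0.2, 0, 0, 0],
  [0.2, 0, 0, 0],
  [0, 0, 0, 0],
])

```text
clock: 10.3
ee_pos: [481.5, 276.3, 143.2]
tcp_rot: [179.9, 0.4, -9.8]
wrist_force: [-9.8, 1.7, 3.5]
grip_width: 0.295
```

>>> drive_tool([
  [0.2, 0, 0, 0],
  [0.2, 0, 0, 0],
  [0.2, 0, 0, 0],
  [0, 0, 0, 0],
])

```text
clock: 10.7
ee_pos: [483.8, 275.7, 142.7]
tcp_rot: [179.9, 0.8, -9.7]
wrist_force: [-17.3, 3.8, 7.4]
grip_width: 0.298
```

>>> drive_tool([
  [0.2, 0, 0, 0],
  [0.2, 0, 0, 0],
  [0.2, 0, 0, 0],
  [0, 0, 0, 0],
  [0, 0, 0, 0],
], gripper=0.9, grip_force=20)

```text
clock: 11.2
ee_pos: [491.4, 274.4, 142.9]
tcp_rot: [179.9, 0.6, -9.7]
wrist_force: [-13.7, 1.7, 6.4]
grip_width: 0.298
```

Run:
```python
from axis import *
s=ctrl.read_state();print(s['clock'],s['ee_pos'],s['tcp_rot'],s['wrist_force'],s['wrist_torque'],s['grip_width']*85)
look('a2')
w=cv2.imread('pics/a2w.png');s=cv2.imread('pics/a2s.png');t=cv2.imread('pics/a2t.png')
T=np.load('a2.npy');p=proj(cam('top'),T[:3,3]-[0,0,50]);q=proj(cam('scene'),T[:3,3]-[0,0,50]);
x,y=int(p[0])-30,int(p[1])-30;X,Y=int(q[0])-20,int(q[1])-35;print('top crop',x,y,'scene crop',X,Y)
f=lambda im,x,y,k,W,H:cv2.resize(im[y:y+H//k,x:x+W//k],(W,H),interpolation=cv2.INTER_CUBIC)
cv2.imwrite('pics/z5.png',np.hstack([f(w,270,210,4,260,600),f(s,X,Y,8,240,600),np.vstack([f(t,x,y,6,300,300),np.zeros((300,300,3),np.uint8)])]))
```

```text
11.2 [491.39 274.45 142.92] [179.9    0.62  -9.73] [-13.73   1.66   6.39] [ 0.6   3.45 -0.05] 25.290925259827176
wrist driver_shoulder [(array([  0.71,   0.55, -38.82]), 0.65)]
wrist driver [(array([ -3.29,   2.75, -87.52]), 0.68)]
wrist mask 5076
scene driver_shoulder [(array([ -1.69,   0.15, -37.42]), 0.76)]
scene driver [(array([  0.41,   2.45, -87.52]), 0.6)]
scene mask 0
top driver_shoulder [(array([  2.71,   1.85, -43.82]), 0.88)]
top driver []
top mask 404
top crop 111 223 scene crop 430 351
```

View pics/z5.png

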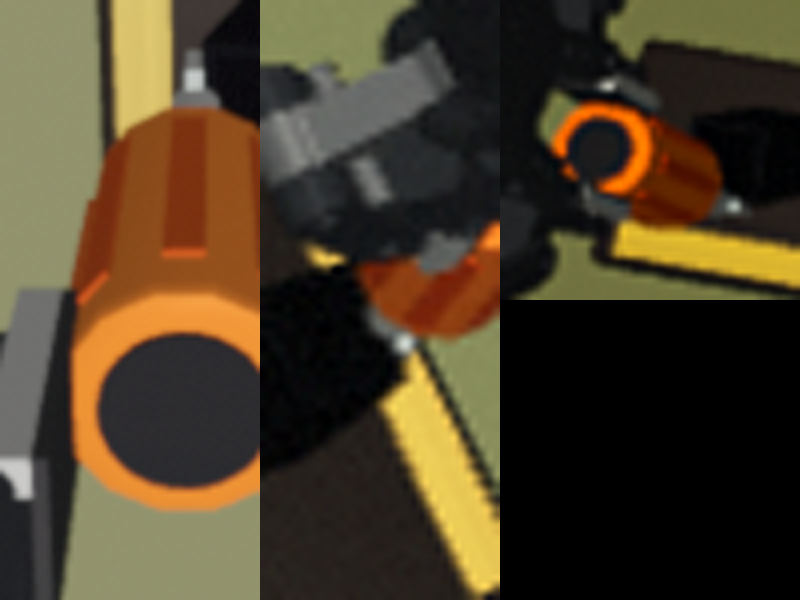

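Upright now: tip at (319,223) and handle-top centre at (317,310) in the wrist view, about 1° off. Next: firm the grip, back off, lift and carry it over the punch.

>>> drive_tool([
  [0, 0, 0, 0],
  [0, 0, 0, 0],
  [-1.5, 0, 0, 0],
  [-1.5, 0, 0, 0],
  [0, 0, -4, 0],
  [0, 0, -4, 0],
  [0, 0, -4, 0],
  [0, 0, 0, -8.4],
  [0, 0, 0, -8.4],
  [0, 0, 0, -8.4],
  [0, 0, 0, -8.4],
  [0, 0, 0, -8.4],
], gripper=1, grip_force=80)

```text
clock: 13.0
ee_pos: [467.2, 279.0, 264.1]
tcp_rot: [179.9, -0.1, 32.6]
wrist_force: [0.1, -0.4, -1.2]
grip_width: 0.295
```

>>> drive_tool([
  [-1.62, 3.8, 0, 0],
  [-1.62, 3.8, 0, 0],
  [-1.62, 3.8, 0, 0],
  [-1.62, 3.8, 0, 0],
  [-1.62, 3.8, 0, 0],
  [-1.62, 3.8, 0, 0],
  [-1.62, 3.8, 0, 0],
  [-1.62, 3.8, 0, 0],
  [-1.62, 3.8, 0, 0],
  [-1.62, 3.8, 0, 0],
  [-1.62, 3.8, 0, 0],
  [0, 0, 0, 0],
])

```text
clock: 14.2
ee_pos: [540.0, -174.9, 263.4]
tcp_rot: [179.8, 0.0, 32.0]
wrist_force: [-0.1, 1.1, -0.4]
grip_width: 0.296
```

Run:
```python
from axis import *
s=ctrl.read_state();print(s['clock'],s['ee_pos'],s['tcp_rot'],s['dq'],s['joint_positions'],s['grip_width']*85)
look('a3')
for t in('clamp_screw','punch'): print(t,[(np.array(d['location']),round(d['p'],2)) for d in ctrl.spot_point('wrist',t)[:3]])
w=cv2.imread('pics/a3w.png');t=cv2.imread('pics/a3t.png')
T=np.load('a3.npy');p=proj(cam('top'),T[:3,3]-[0,0,50]);q=proj(cam('wrist',T),[516,-135,46]);print(q)
x,y=int(p[0])-50,int(p[1])-50;X=int(q[0])-35;Y=int(q[1])-35
print('top crop',x,y,'screw crop',X,Y)
f=lambda im,x,y,k,W,H:cv2.resize(im[y:y+H//k,x:x+W//k],(W,H),interpolation=cv2.INTER_CUBIC)
cv2.imwrite('pics/z6.png',np.hstack([f(w,240,160,3,360,600),np.vstack([f(w,X,Y,6,420,300),f(t,x,y,3,420,300)])]))
```

```text
14.2 [ 540.01 -174.87  263.41] [179.79   0.04  31.97] [ 3.6  -1.86  2.63  2.79  1.78  3.02] [-29.11  15.17  81.52  -0.14  83.15 -61.06] 25.15175991039023
wrist driver_shoulder [(array([  3.79,   1.27, -38.91]), 0.72)]
wrist driver [(array([ -2.51,   2.77, -84.31]), 0.8)]
wrist mask 0
scene driver_shoulder [(array([  0.49,   3.77, -34.61]), 0.78)]
scene driver [(array([  0.99,   6.77, -86.01]), 0.65)]
scene mask 530
top driver_shoulder [(array([ -0.31,   7.47, -42.21]), 0.79)]
top driver [(array([  6.19,   7.97, -88.41]), 0.67)]
top mask 244
clamp_screw [(array([ 515.6, -135.7,   49. ]), 0.85)]
punch [(array([ 483.5, -135.5,    4.7]), 0.94), (array([ 540.4, -170. ,  178.9]), 0.29)]
[316.39 152.25]
top crop 338 165 screw crop 281 117
```

View pics/z6.png

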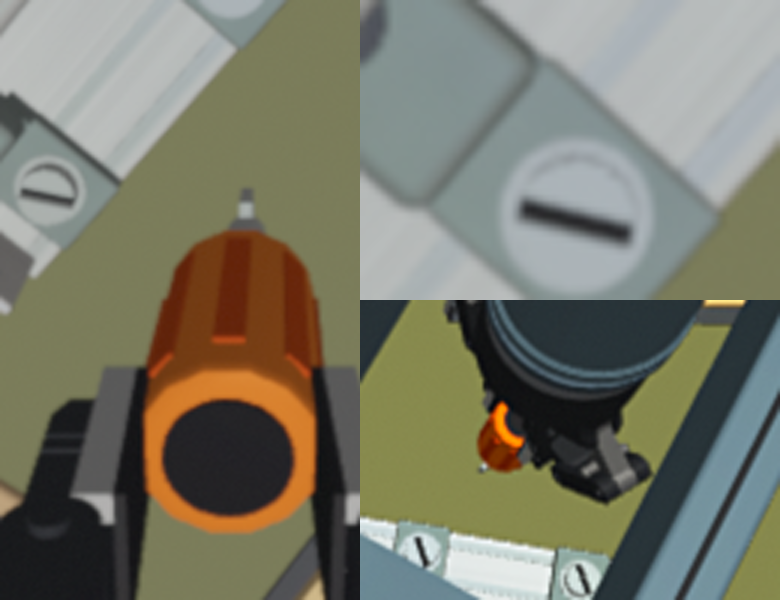

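View: the middle screw is at wrist pixel (317,154), its slot running from (307.5,151.7) to (326.5,156.2). The blade tip is at (322,224) and the handle top at (317,310), so the driver is within about 2° of upright.

Run:
```python
from h import *
T=np.load('a3.npy');C=cam('wrist',T)
a,b=onplane(C,307.5,151.7,46),onplane(C,326.5,156.2,46);d=b-a
print('slot',(a+b)/2,np.linalg.norm(d),np.degrees(np.arctan2(d[1],d[0])))
tip=onplane(C,322,224,T[2,3]-87);print('tip',tip, T[:3,:3].T@(tip-T[:3,3]))
for n,px in(('top',(338+(420-360)/3,165+551-300)),):pass
D=cam('top');a,b=onplane(D,338+(415-360)/3,165+(537-300)/3,46),onplane(D,338+(425-360)/3,165+(566-300)/3,46);d=a-b
print('top slot',(a+b)/2,np.degrees(np.arctan2(d[1],d[0])))
```

```text
slot [ 517.53 -136.16   46.  ] 20.989638999336172 18.89885538883854
tip [ 540.53 -166.42  176.41] [ 4.99 -7.22 86.97]
top slot [ 514.02 -137.29   46.  ] 18.56478958818898
```

>>> drive_tool([
  [0, 0, 0, -8.53],
  [0, 0, 0, -8.53],
  [0, 0, 0, -8.53],
  [0, 0, 0, -8.53],
  [0, 0, 0, -8.53],
  [0, 0, 0, -8.53],
  [0, 0, 0, -8.53],
  [0, 0, 0, -8.53],
  [0, 0, 0, -8.53],
  [2, -0.25, 0, 0],
  [1.96, -0.2, 0, 0],
  [0, 0, 3, 0],
])

```text
clock: 16.1
ee_pos: [524.1, -132.9, 237.3]
tcp_rot: [179.6, 0.3, 109.1]
wrist_force: [1.0, -0.5, -1.4]
grip_width: 0.295
```

>>> drive_tool([
  [0, 0, 3, 0],
  [0, 0, 3, 0],
  [0, 0, 1.5, 0],
  [0, 0, 0.5, 0],
  [0, 0, 0, 0],
  [0, 0, 0, 0],
  [0, 0, 0, 0],
])

```text
clock: 16.8
ee_pos: [523.2, -134.1, 154.8]
tcp_rot: [179.9, 0.1, 109.0]
wrist_force: [0.1, 0.3, -0.9]
grip_width: 0.292
```

Run:
```python
from axis import *
s=ctrl.read_state();print(s['clock'],s['ee_pos'],s['tcp_rot'],s['wrist_force'],s['joint_positions'],s['grip_width']*85)
look('a4')
T=np.load('a4.npy');w=cv2.imread('pics/a4w.png');t=cv2.imread('pics/a4t.png');s=cv2.imread('pics/a4s.png')
print(proj(cam('wrist',T),[517,-136,46]),[proj(cam(n),[517,-136,46]) for n in('top','scene')])
p=proj(cam('top'),[517,-136,60]).astype(int);q=proj(cam('scene'),[517,-136,60]).astype(int)
f=lambda im,x,y,k,W,H:cv2.resize(im[y:y+H//k,x:x+W//k],(W,H),interpolation=cv2.INTER_CUBIC)
print(p-[25,20],q-[25,25])
cv2.imwrite('pics/z7.png',np.hstack([f(w,270,170,5,500,600),np.vstack([f(t,p[0]-25,p[1]-25,6,300,300),f(s,q[0]-25,q[1]-25,6,300,300)])]))
```

```text
16.8 [ 523.23 -134.06  154.81] [179.9    0.1  109.02] [ 0.11  0.33 -0.94] [ -26.21   16.8    94.95    0.     68.1  -135.23] 24.843595835477622
wrist driver_shoulder [(array([  1.97,  -1.54, -34.81]), 0.66)]
wrist driver [(array([ -5.13,   4.36, -89.11]), 0.92)]
wrist mask 5018
scene driver_shoulder [(array([ -0.13,  -1.24, -35.91]), 0.57)]
scene driver [(array([ -2.03,   3.56, -85.01]), 0.86)]
scene mask 403
top driver_shoulder []
top driver [(array([ -0.23,   5.36, -84.21]), 0.66)]
top mask 1313
[316.02 215.47] [array([357.34, 247.34]), array([313.04, 219.9 ])]
[332 226] [287 191]
```

View pics/z7.png

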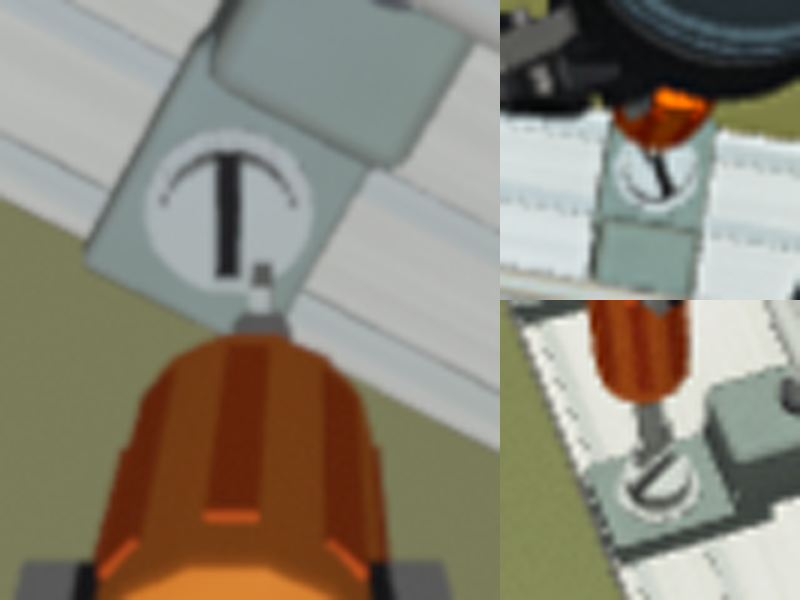

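View: the slot is vertical in the wrist image, x=315.7, v 200–226, so parallel to the blade. What I took as the blade tip at (322,223) is its far corner (8 mm along tool -y), so the tip centre is about 4–5 mm off in tool x and about 0 in y. Computing the shift.

Run:
```python
from h import *
T=np.load('a4.npy');C=cam('wrist',T);L=lambda p:T[:3,:3].T@(p-T[:3,3])
print('slot ends',L(onplane(C,315.8,200.4,46)),L(onplane(C,315.6,225.6,46)))
for z in(84,88): print('corner',L(onplane(C,322.4,223.4,T[2,3]-z)))
print('scene tip/slot', [L(onplane(cam('scene'),287+(u-500)/6,191+(v-300)/6,z)) for u,v,z in((655,452,68),(657,485,46))])
```

```text
slot ends [  0.22 -19.17 108.78] [  0.05   1.86 108.82]
corner [ 5.08 -7.73 83.98]
corner [ 5.16 -6.48 87.98]
scene tip/slot [array([ 4.64, -2.18, 86.8 ]), array([  3.76,  -3.44, 108.8 ])]
```

>>> drive_tool([
  [-0.5, -0.9, 0, 0],
  [0, 0, 0.7, 0],
  [0, 0, 0.6, 0],
  [0, 0, 0, 0],
  [0, 0, 0, 0],
  [0, 0, 0, 0],
])

```text
clock: 18.0
ee_pos: [515.6, -141.3, 140.5]
tcp_rot: [180.0, -0.0, 109.0]
wrist_force: [1.0, -0.2, -0.6]
grip_width: 0.298
```

Run:
```python
from h import *
s=ctrl.read_state();print(s['clock'],s['ee_pos'],s['tcp_rot'],s['wrist_force'],s['wrist_torque'])
T=pose();w=ctrl.camera('wrist');sc=ctrl.camera('scene');t=ctrl.camera('top');np.save('a5.npy',T)
f=lambda im,x,y,k,W,H:cv2.resize(im[y:y+H//k,x:x+W//k],(W,H),interpolation=cv2.INTER_CUBIC)
save(np.hstack([f(w,290,190,8,400,600),np.vstack([f(t,336,226,7,300,300),f(sc,290,195,7,300,300)])]),'z8.png')
```

```text
18.0 [ 515.65 -141.25  140.52] [180.    -0.   109.03] [ 0.96 -0.16 -0.6 ] [ 0.01 -0.   -0.02]
```

View pics/z8.png

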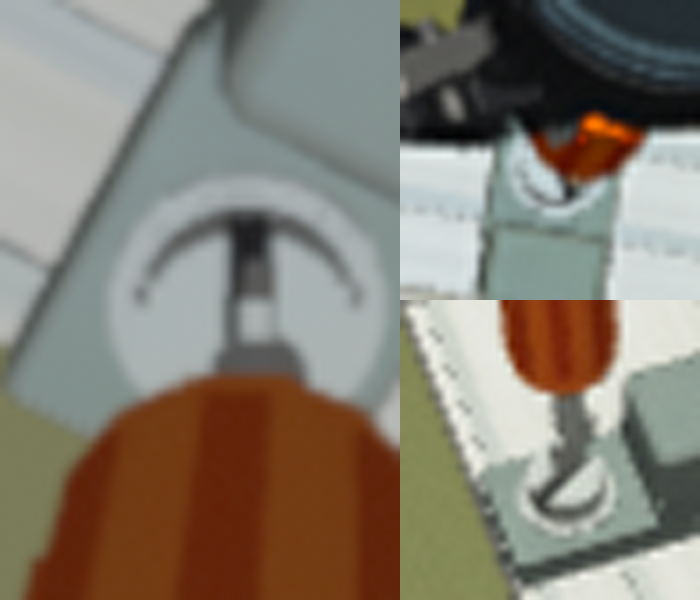

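Run:
```python
from h import *
T=np.load('a5.npy');C=cam('wrist',T);L=lambda p:T[:3,:3].T@(p-T[:3,3])
print('slot far end',L(onplane(C,290+249/8,216.5,46)),'corner',[L(onplane(C,290+258/8,222.25,T[2,3]-z)) for z in(84,88)])
```

```text
slot far end [ 4.29 -9.97 94.52] corner [array([ 4.97, -8.6 , 84.  ]), array([ 5.04, -7.38, 88.  ])]
```

Slot and blade nearly coincide; a residual of about -0.7 mm in x and +0.7 mm in y. Now to correct and lower gently.

>>> drive_tool([
  [-0.07, 0.07, 0.2, 0],
  [0, 0, 0.2, 0],
  [0, 0, 0.2, 0],
  [0, 0, 0.2, 0],
  [0, 0, 0, 0],
  [0, 0, 0, 0],
])

```text
clock: 18.75
ee_pos: [516.4, -141.7, 132.4]
tcp_rot: [-180.0, -0.0, 109.0]
wrist_force: [-0.5, 0.6, -1.2]
grip_width: 0.296
```

>>> drive_tool([
  [0, 0, 0.15, 0],
  [0, 0, 0.15, 0],
  [0, 0, 0, 0],
  [0, 0, 0, 0],
])

```text
clock: 19.15
ee_pos: [516.4, -141.7, 129.5]
tcp_rot: [-180.0, -0.0, 109.0]
wrist_force: [-0.6, 0.4, -0.6]
grip_width: 0.298
```

>>> drive_tool([
  [0, 0, 0.15, 0],
  [0, 0, 0.15, 0],
  [0, 0, 0, 0],
  [0, 0, 0, 0],
])

```text
clock: 19.55
ee_pos: [516.3, -141.7, 126.4]
tcp_rot: [-180.0, -0.0, 109.0]
wrist_force: [-0.1, -0.3, -1.4]
grip_width: 0.295
```

>>> drive_tool([
  [0, 0, 0.15, 0],
  [0, 0, 0, 0],
  [0, 0, 0, 0],
])

```text
clock: 19.85
ee_pos: [516.9, -141.9, 125.6]
tcp_rot: [179.9, 0.0, 109.0]
wrist_force: [0.1, 0.7, 4.4]
grip_width: 0.291
```

>>> drive_tool([
  [0, 0, 0.1, 0],
  [0, 0, 0, 0],
  [0, 0, 0, 0],
])

```text
clock: 20.15
ee_pos: [517.3, -141.9, 125.5]
tcp_rot: [179.9, 0.1, 109.0]
wrist_force: [0.0, 1.1, 9.2]
grip_width: 0.292
```

>>> drive_tool([
  [0, 0, 0.1, 0],
  [0, 0, 0, 0],
  [0, 0, 0, 0],
])

```text
clock: 20.45
ee_pos: [517.8, -142.0, 125.3]
tcp_rot: [179.8, 0.1, 109.0]
wrist_force: [-1.5, 2.6, 14.2]
grip_width: 0.295
```

Contact at TCP z 125.6 puts the tip at about z 39, the slot floor. I'll ease the press to a few newtons and bias slightly towards upright.

>>> drive_tool([
  [0.15, 0, -0.1, 0],
  [0.15, 0, -0.05, 0],
  [0, 0, 0, 0],
  [0, 0, 0, 0],
])

```text
clock: 20.85
ee_pos: [516.7, -140.3, 125.6]
tcp_rot: [179.9, 0.2, 109.0]
wrist_force: [0.2, -3.4, 7.7]
grip_width: 0.296
```

Run:
```python
from axis import *
s=ctrl.read_state();print(s['clock'],s['ee_pos'],s['tcp_rot'],s['wrist_force'],s['wrist_torque'])
T,m=look('a6')
L=T[:3,:3].T
w=ctrl.camera('wrist')
hsv=cv2.cvtColor(w,cv2.COLOR_RGB2HSV);o=cv2.inRange(hsv,(5,150,60),(25,255,255))
for v in range(225,330,12):
    u=np.flatnonzero(o[v,250:390]); print(v,(u.min()+u.max())/2+250 if len(u) else None,len(u),end=' | ')
f=lambda im,x,y,k,W,H:cv2.resize(im[y:y+H//k,x:x+W//k],(W,H),interpolation=cv2.INTER_CUBIC)
save(np.hstack([f(w,270,190,4,400,600),f(ctrl.camera('scene'),290,190,8,400,600)]),'z9.png')
print(proj(cam('wrist',T),T[:3,3]+T[:3,:3]@[0,0,-20]),proj(cam('wrist',T),T[:3,3]+T[:3,:3]@[0,0,40]))
```

```text
20.85 [ 516.71 -140.29  125.61] [179.89   0.21 109.03] [ 0.24 -3.37  7.66] [-0.95 -0.19 -0.05]
wrist driver_shoulder [(array([ -1.41,  -2.21, -40.21]), 0.95)]
wrist driver [(array([ -8.01,   4.59, -86.01]), 0.71)]
wrist mask 5026
scene driver_shoulder [(array([ -0.21,  -0.51, -38.71]), 0.81)]
scene driver [(array([-111.61,   18.09,  -16.11]), 0.69)]
scene mask 291
top driver_shoulder [(array([ -2.11,   2.89, -41.31]), 0.65)]
top driver [(array([ -2.31,   3.69, -85.61]), 0.67)]
top mask 70
225 None 0 | 237 320.0 13 | 249 319.0 43 | 261 318.5 52 | 273 318.5 56 | 285 316.0 55 | 297 315.5 33 | 309 316.0 17 | 321 316.5 19 | [315.27 308.06] [315.43 256.34]
```

View pics/z9.png

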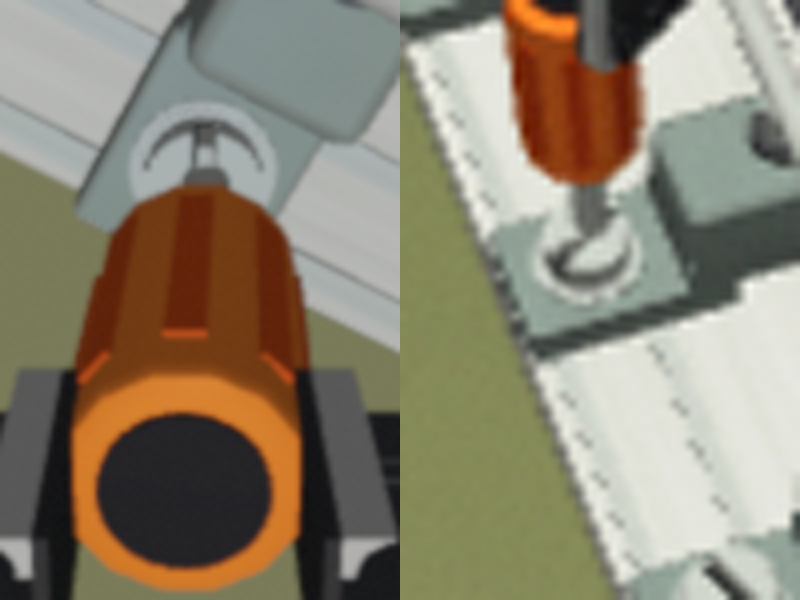

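The blade is seated in the slot with about 2° of lean. Turning clockwise in stages and reading torque.

>>> drive_tool([
  [0, -0.035, 0, 5],
  [0, -0.035, 0, 5],
  [0, -0.035, 0, 5],
  [0, -0.035, 0, 5],
  [0, 0, 0, 0],
  [0, 0, 0, 0],
])

```text
clock: 22.15
ee_pos: [515.1, -140.8, 125.6]
tcp_rot: [179.9, 0.2, 89.0]
wrist_force: [0.0, -3.5, 8.1]
grip_width: 0.294
```

```bash
cat > st.py <<'E'
from h import *
s=ctrl.read_state();print(s['clock'],s['ee_pos'],s['tcp_rot'],s['wrist_force'],s['wrist_torque'],s['joint_positions'][5],s['effort'][5])
E
python3 st.py
```

```text
22.15 [ 515.06 -140.82  125.61] [179.86   0.18  89.03] [ 0.   -3.53  8.07] [-1.07  0.    0.07] -116.18306875753088 0.0951448199339211
```

>>> drive_tool([
  [0, -0.02, 0, 3],
  [0, -0.02, 0, 3],
  [0, 0, 0, 0],
])

```text
clock: 22.45
ee_pos: [514.6, -140.7, 125.6]
tcp_rot: [179.9, 0.2, 83.0]
wrist_force: [-1.1, -3.6, 8.5]
grip_width: 0.295
```

```bash
python3 st.py
```

```text
22.45 [ 514.56 -140.69  125.64] [179.85   0.15  82.96] [-1.14 -3.62  8.45] [-1.02  0.12  0.07] -110.12476970439127 0.5200585909187794
```

>>> drive_tool([
  [0, -0.02, 0, 3],
  [0, -0.02, 0, 3],
  [0, 0, 0, 0],
])

```text
clock: 22.75
ee_pos: [514.0, -140.5, 125.6]
tcp_rot: [179.9, 0.1, 77.0]
wrist_force: [-1.5, -3.6, 8.8]
grip_width: 0.298
```

```bash
python3 st.py
```

```text
22.75 [ 514.05 -140.48  125.61] [179.85   0.13  76.96] [-1.5  -3.63  8.84] [-0.93  0.17  0.06] -104.13906311162194 0.5195731110870838
```

>>> drive_tool([
  [0, -0.02, 0, 3],
  [0, -0.02, 0, 3],
  [0, 0, 0, 0],
])

```text
clock: 23.05
ee_pos: [513.5, -140.2, 125.6]
tcp_rot: [179.9, 0.1, 71.0]
wrist_force: [-1.1, -3.0, 8.1]
grip_width: 0.295
```

```bash
python3 st.py
```

```text
23.05 [ 513.53 -140.17  125.57] [179.86   0.09  70.96] [-1.07 -3.01  8.09] [-0.78  0.2   0.04] -98.14860976779755 0.5196103267371655
```

>>> drive_tool([
  [0, -0.02, 0, 3],
  [0, -0.02, 0, 3],
  [0, 0, 0, 0],
])

```text
clock: 23.35
ee_pos: [513.1, -139.9, 125.6]
tcp_rot: [179.9, 0.1, 65.0]
wrist_force: [-0.7, -2.9, 9.0]
grip_width: 0.296
```

```bash
python3 st.py
```

```text
23.35 [ 513.14 -139.88  125.59] [179.86   0.07  64.95] [-0.69 -2.89  9.02] [-0.63  0.27  0.07] -92.15371834791091 0.5199258215725422
```

>>> drive_tool([
  [0, -0.02, 0, 3],
  [0, -0.02, 0, 3],
  [0, 0, 0, 0],
])

```text
clock: 23.65
ee_pos: [512.8, -139.6, 125.6]
tcp_rot: [179.9, 0.0, 59.0]
wrist_force: [-0.2, -1.8, 9.9]
grip_width: 0.292
```

```bash
python3 st.py
```

```text
23.65 [ 512.75 -139.57  125.59] [179.86   0.04  58.95] [-0.24 -1.77  9.93] [-0.61  0.21  0.09] -86.15494169495621 0.5203121714293957
```

>>> drive_tool([
  [0, -0.02, 0, 3],
  [0, -0.02, 0, 3],
  [0, 0, 0, 0],
])

```text
clock: 23.95
ee_pos: [512.4, -139.2, 125.6]
tcp_rot: [179.9, 0.0, 53.0]
wrist_force: [-0.9, -1.9, 8.9]
grip_width: 0.297
```

```bash
python3 st.py
```

```text
23.95 [ 512.41 -139.2   125.59] [179.87   0.02  52.95] [-0.91 -1.9   8.89] [-0.44  0.2   0.03] -80.15055796335449 0.5208826996386051
```

>>> drive_tool([
  [0, -0.02, 0, 3],
  [0, -0.02, 0, 3],
  [0, 0, 0, 0],
])

```text
clock: 24.25
ee_pos: [512.1, -138.8, 125.6]
tcp_rot: [179.9, -0.0, 47.0]
wrist_force: [-0.1, -1.4, 9.7]
grip_width: 0.295
```

```bash
python3 st.py
```

```text
24.25 [ 512.11 -138.84  125.56] [179.88  -0.01  46.95] [-0.11 -1.39  9.71] [-0.37  0.19  0.09] -74.14242863744614 0.5216618813574314
```

>>> drive_tool([
  [0, -0.02, 0, 3],
  [0, -0.02, 0, 3],
  [0, 0, 0, 0],
])

```text
clock: 24.55
ee_pos: [511.8, -138.4, 125.5]
tcp_rot: [179.9, -0.0, 41.0]
wrist_force: [0.0, -1.3, 9.4]
grip_width: 0.297
```

```bash
python3 st.py
```

```text
24.55 [ 511.84 -138.39  125.53] [179.89  -0.03  40.95] [ 0.01 -1.3   9.38] [-0.3   0.18  0.1 ] -68.12840316323776 0.5226991139352322
```

>>> drive_tool([
  [0, -0.02, 0, 3],
  [0, -0.02, 0, 3],
  [0, 0, 0, 0],
])

```text
clock: 24.85
ee_pos: [511.6, -138.1, 125.6]
tcp_rot: [179.9, -0.0, 35.0]
wrist_force: [-0.2, -1.2, 9.3]
grip_width: 0.296
```

```bash
python3 st.py
```

```text
24.85 [ 511.6  -138.08  125.56] [179.89  -0.04  34.97] [-0.15 -1.17  9.34] [-0.26  0.13  0.15] -62.125859016935614 0.6675718165934086
```

>>> drive_tool([
  [0, -0.01, 0, 1.5],
  [0, 0, 0, 0],
])

```text
clock: 25.05
ee_pos: [511.5, -138.0, 125.5]
tcp_rot: [179.9, -0.0, 33.5]
wrist_force: [0.2, -0.9, 9.4]
grip_width: 0.291
```

```bash
python3 st.py
```

```text
25.05 [ 511.51 -138.02  125.55] [179.89  -0.04  33.53] [ 0.23 -0.94  9.36] [-0.23  0.17  0.27] -60.67192740045297 0.4986860230565071
```

>>> drive_tool([
  [0, -0.01, 0, 1],
  [0, 0, 0, 0],
])

```text
clock: 25.25
ee_pos: [511.5, -137.9, 125.5]
tcp_rot: [179.9, -0.0, 32.5]
wrist_force: [-1.0, -0.7, 10.1]
grip_width: 0.294
```

```bash
python3 st.py
```

```text
25.25 [ 511.46 -137.94  125.55] [179.89  -0.04  32.55] [-1.02 -0.67 10.09] [-0.3   0.13  0.35] -59.68565599425271 0.48083536326885223
```

Torque is climbing steeply (0.15 → 0.27 → 0.35 N·m), so the stop is reached. A small final nip and hold.

>>> drive_tool([
  [0, 0, 0, 0.6],
  [0, 0, 0, 0],
  [0, 0, 0, 0],
  [0, 0, 0, 0],
])

```text
clock: 25.65
ee_pos: [511.5, -138.0, 125.6]
tcp_rot: [179.9, -0.0, 32.0]
wrist_force: [-0.9, -1.9, 9.6]
grip_width: 0.295
```

```bash
python3 st.py
```

```text
25.65 [ 511.48 -137.97  125.56] [179.89  -0.04  31.97] [-0.95 -1.86  9.57] [-0.25  0.21  0.43] -59.113711080124716 0.37162075750529766
```

Torque holds at about 0.43 N·m (aim 0.3, limit 0.9). Unwind, lift straight out and carry it back to the stand.

>>> drive_tool([
  [0, 0.015, 0, -2.5],
  [0, 0.015, 0, -2.5],
  [0, 0, -0.5, 0],
  [0, 0, -0.7, 0],
  [0, 0, -2, 0],
  [0, 0, -4, 0],
  [0, 0, -4, 0],
  [0, 0, 0, 7.8],
  [0, 0, 0, 7.8],
  [0, 0, 0, 7.8],
  [0, 0, 0, 7.8],
  [0, 0, 0, 7.7],
])

```text
clock: 26.85
ee_pos: [510.4, -137.2, 236.3]
tcp_rot: [-179.9, 0.1, -2.3]
wrist_force: [-0.4, 0.4, -1.5]
grip_width: 0.297
```

>>> drive_tool([
  [0, 0, 0, 7.7],
  [-0.72, -3.67, 0, 0],
  [-0.72, -3.67, 0, 0],
  [-0.72, -3.67, 0, 0],
  [-0.72, -3.67, 0, 0],
  [-0.72, -3.67, 0, 0],
  [-0.72, -3.67, 0, 0],
  [-0.72, -3.67, 0, 0],
  [-0.72, -3.67, 0, 0],
  [-0.72, -3.67, 0, 0],
  [-0.72, -3.67, 0, 0],
  [0, 0, 0, 0],
])

```text
clock: 28.05
ee_pos: [500.3, 240.4, 236.2]
tcp_rot: [-179.9, 0.1, -9.5]
wrist_force: [0.3, -0.1, -1.6]
grip_width: 0.298
```

Run:
```python
from axis import *
exec(open('st.py').read())
T,m=look('a7')
for t in('well_mouth','stand','clamp_screw'): print(t,[(np.array(d['location']),round(d['p'],2)) for d in ctrl.spot_point('wrist',t)[:2]])
u=np.array([.986,-.168,0]);v=np.array([.168,.986,0]);print('TCP uv',T[:3,3]@u,T[:3,3]@v)
# bright blade pixels column, wrist (orange axis too)
w=cv2.cvtColor(cv2.imread('pics/a7w.png'),cv2.COLOR_BGR2HSV);o=cv2.inRange(w,(5,150,60),(25,255,255))
for r in range(230,330,14):
    k=np.flatnonzero(o[r,250:390]); print(r,(k.min()+k.max())/2+250 if len(k) else None,end=' | ')
```

```text
28.05 [500.28 240.38 236.16] [-179.91    0.12   -9.46] [ 0.27 -0.1  -1.62] [-0.01  0.03 -0.01] 23.494417739223813 0.5715746060013771
wrist driver_shoulder [(array([  3.62,   0.02, -39.36]), 0.89)]
wrist driver [(array([ -0.38,   3.22, -84.66]), 0.72)]
wrist mask 5177
scene driver_shoulder [(array([  3.72,  -2.78, -40.66]), 0.72)]
scene driver [(array([  5.72,   0.02, -86.86]), 0.83)]
scene mask 488
top driver_shoulder [(array([  2.62,  -0.58, -38.96]), 0.81)]
top driver [(array([  6.62,  -6.58, -86.56]), 0.6)]
top mask 501
well_mouth [(array([504.2, 268.7,  66.8]), 0.96)]
stand [(array([509. , 270.5,  -0.3]), 0.71)]
clamp_screw []
TCP uv 452.89272835638764 321.0658108926537
230 None | 244 320.0 | 258 319.5 | 272 318.5 | 286 316.0 | 300 316.0 | 314 316.5 | 328 316.5 |
```

>>> drive_tool([
  [-0.2, -1.6, 0, 0.2],
  [-0.2, -1.65, 0, 0],
  [0, 0, 3, 0],
  [0, 0, 3, 0],
  [0, 0, 1, 0],
  [0, 0, 0, 0],
  [0, 0, 0, 0],
  [0, 0, 0, 0],
])

```text
clock: 29.6
ee_pos: [504.4, 269.3, 168.3]
tcp_rot: [-179.9, -0.2, -9.9]
wrist_force: [-0.0, -0.3, -0.7]
grip_width: 0.302
```

Run:
```python
from h import *
exec(open('st.py').read())
T=pose();u=np.array([.986,-.168,0]);v=np.array([.168,.986,0]);print('TCP uv',T[:3,3]@u,T[:3,3]@v)
ctrl.camera('wrist');ctrl.camera('scene');ctrl.camera('top')
for n in('wrist','scene','top'):
  for t in('well_mouth','driver'):
    for d in ctrl.spot_point(n,t)[:1]: p=np.array(d['location']);print(n,t,p@u,p@v,p[2],d['p'])
```

```text
29.6 [504.41 269.26 168.28] [-179.92   -0.16   -9.87] [-0.02 -0.27 -0.74] [-0.02  0.01  0.02] 26.792854453101473 0.0014141796418698505
TCP uv 452.1119888458715 350.235790507471
wrist well_mouth 454.2988 350.44140000000004 67.0 0.64
wrist driver 453.1236 352.5748 80.7 0.9
scene driver 458.06239999999997 350.9812 83.9 0.65
top well_mouth 449.64480000000003 355.1274 70.5 0.96
top driver 456.2964 348.2452 79.2 0.9
```

>>> drive_tool([
  [-0.32, -0.36, 0, 0],
  [0, 0, 0, 0],
  [0, 0, 0.5, 0],
  [0.05, 0, 0.4, 0],
  [0.05, 0, 0.4, 0],
  [0.05, 0, 0.4, 0],
  [0, 0, 0, 0],
  [0, 0, 0, 0],
])

```text
clock: 30.85
ee_pos: [502.2, 272.6, 149.3]
tcp_rot: [180.0, 0.0, -9.9]
wrist_force: [0.2, 0.4, -0.6]
grip_width: 0.29
```

>>> drive_tool([
  [0.05, 0, 0.4, 0],
  [0.05, 0, 0.4, 0],
  [0, 0, 0, 0],
  [0, 0, 0, 0],
])

```text
clock: 31.25
ee_pos: [503.1, 272.5, 141.3]
tcp_rot: [180.0, 0.0, -9.9]
wrist_force: [0.0, 0.4, -1.4]
grip_width: 0.296
```

>>> drive_tool([
  [0.05, 0, 0.4, 0],
  [0.05, 0, 0.4, 0],
  [0.05, 0, 0.4, 0],
  [0, 0, 0, 0],
  [0, 0, 0, 0],
])

```text
clock: 31.75
ee_pos: [504.6, 272.2, 129.3]
tcp_rot: [180.0, 0.0, -9.9]
wrist_force: [0.3, 1.5, -1.0]
grip_width: 0.295
```

>>> drive_tool([
  [0.05, 0, 0.4, 0],
  [0.05, 0, 0.4, 0],
  [0, 0, 0, 0],
  [0, 0, 0, 0],
])

```text
clock: 32.15
ee_pos: [505.5, 272.1, 121.3]
tcp_rot: [180.0, 0.0, -9.9]
wrist_force: [0.5, 0.2, -1.7]
grip_width: 0.293
```

>>> drive_tool([
  [0.03, 0, 0.3, 0],
  [0, 0, 0, 0],
  [0, 0, 0, 0],
])

```text
clock: 32.45
ee_pos: [505.9, 272.0, 118.4]
tcp_rot: [180.0, 0.0, -9.9]
wrist_force: [-0.7, 0.7, -0.6]
grip_width: 0.298
```

>>> drive_tool([
  [0.02, 0, 0.2, 0],
  [0, 0, 0.2, 0],
  [0, 0, 0, 0],
  [0, 0, 0, 0],
])

```text
clock: 32.85
ee_pos: [506.1, 272.0, 114.4]
tcp_rot: [180.0, 0.0, -9.9]
wrist_force: [0.5, 0.1, -1.1]
grip_width: 0.295
```

>>> drive_tool([
  [0, 0, 0, 0],
  [0, 0, 0, 0],
  [0, 0, 0, 0],
  [0, 0, 0, 0],
  [0, 0, 0, 0],
  [0, 0, 0, 0],
  [0, 0, 0, 0],
], gripper=-1)

```text
clock: 33.55
ee_pos: [506.2, 272.0, 114.5]
tcp_rot: [-180.0, -0.0, -9.9]
wrist_force: [0.0, 0.1, 0.8]
grip_width: 1.0
```

```bash
cat > chk.py <<'E'
from h import *
exec(open('st.py').read())
T=pose();ctrl.camera('wrist');ctrl.camera('scene');ctrl.camera('top')
for n in('wrist','scene','top'):
  for t in('driver_shoulder','well_mouth','driver'): print(n,t,[(np.array(d['location']),round(d['p'],2)) for d in ctrl.spot_point(n,t)[:1]])
E
python3 chk.py
```

```text
33.55 [506.16 272.02 114.54] [-180.     -0.     -9.87] [0.04 0.09 0.83] [ 0.02 -0.01 -0.04] 27.010776203603985 2.5569893296051305e-05
wrist driver_shoulder [(array([508.8, 270.7,  72.8]), 0.64)]
wrist well_mouth []
wrist driver []
scene driver_shoulder [(array([506.8, 268.2,  70.4]), 0.74)]
scene well_mouth [(array([504.1, 272.5,  66.4]), 0.56)]
scene driver [(array([520.9, 271.5,  26.7]), 0.77)]
top driver_shoulder [(array([506.5, 275.7,  66.2]), 0.77)]
top well_mouth [(array([503.9, 274. ,  69.8]), 0.93)]
top driver [(array([522.9, 267.5,  23.4]), 0.9)]
```

>>> drive_tool([
  [0, 0, -1, 0],
  [0, 0, -2, 0],
  [0, 0, -4, 0],
  [0, 0, -4, 0],
  [0, 0, -4, 0],
  [0, 3.5, 0, 0],
  [0, 3.5, 0, 0],
  [0, 3.5, 0, 0],
  [0, 3.5, 0, 0],
  [0, 3.5, 0, 0],
  [0, 0, 0, 0],
  [0, 0, 0, 0],
])

```text
clock: 35.35
ee_pos: [476.3, 99.1, 265.4]
tcp_rot: [-180.0, -0.1, -10.0]
wrist_force: [-0.9, 0.8, -0.0]
grip_width: 1.0
```

```bash
python3 chk.py
python3 - <<'E'
from h import *
for n in('top','scene'):
    im=ctrl.camera(n);save(im,n+'9.png');o=cv2.cvtColor(cv2.imread('pics/%s0.png'%n),cv2.COLOR_BGR2RGB)
    ms=[]
    for g in(o,im):
        h=cv2.cvtColor(g,cv2.COLOR_RGB2HSV);m=cv2.inRange(h,(8,200,150),(18,255,255))
        c=proj(cam(n),[495,274,110]).astype(int);m2=np.zeros_like(m);m2[c[1]-30:c[1]+30,c[0]-30:c[0]+30]=m[c[1]-30:c[1]+30,c[0]-30:c[0]+30]
        ys,xs=np.nonzero(m2);ms.append((xs.mean(),ys.mean(),len(xs)))
    print(n,'orange before/after',ms)
    for t in('stapler','staple_box','paperweight','stamp'):
        p={'stapler':(522,-410,20),'staple_box':(668,238,30),'paperweight':(355,284,20),'stamp':(690,8,40)}[t]
        u,v=proj(cam(n),p).astype(int);s=np.s_[max(v-25,0):v+25,max(u-25,0):u+25]
        print(n,t,'mean diff',np.abs(o[s].astype(int)-im[s]).mean())
E
```

```text
35.35 [476.31  99.14 265.4 ] [-179.96   -0.07   -9.99] [-0.86  0.75 -0.  ] [ 0.01 -0.01 -0.01] 8.564221537548265 -0.07764917565509677
wrist driver_shoulder [(array([508. , 268.4,  70.8]), 0.78)]
wrist well_mouth [(array([506.9, 270.2,  66.5]), 0.71)]
wrist driver [(array([517.3, 271.1,  28.1]), 0.86)]
scene driver_shoulder [(array([503.1, 273.6,  68.5]), 0.7)]
scene well_mouth [(array([503.6, 275.9,  66.5]), 0.94)]
scene driver [(array([520.6, 270.8,  25.6]), 0.8)]
top driver_shoulder []
top well_mouth [(array([ 515.8, -138.3,   42.9]), 0.68)]
top driver []
top orange before/after [(np.float64(135.2155172413793), np.float64(252.18103448275863), 116), (np.float64(129.48387096774192), np.float64(248.6451612903226), 31)]
top stapler mean diff 6.693466666666667
top staple_box mean diff 74.97853333333333
top paperweight mean diff 50.60013333333333
top stamp mean diff 5.749866666666667
scene orange before/after [(np.float64(447.125), np.float64(386.0416666666667), 384), (np.float64(444.74293059125966), np.float64(386.7172236503856), 389)]
scene stapler mean diff 1.2697333333333334
scene staple_box mean diff 1.1070666666666666
scene paperweight mean diff 2.175466666666667
scene stamp mean diff 1.3632
```

Run:
```python
from h import *
a,b=[cv2.imread('pics/scene%d.png'%k) for k in(0,9)]
for y0,y1,x0,x1,nm in((366,384,435,470,'top end'),(384,410,425,460,'lower handle'),(366,410,425,470,'all')):
    t=a[y0:y1,x0:x1];r=cv2.matchTemplate(b[y0-12:y1+12,x0-12:x1+12],t,cv2.TM_CCOEFF_NORMED)
    _,m,_,l=cv2.minMaxLoc(r);print(nm,l[0]-12,l[1]-12,round(m,3))
S=cam('scene');p0=np.array([504.5,272.5,69.]);ax=np.array([-.255,.0436,.966])
for d in([4,0,0],[0,4,0],[0,0,4]):print(d,proj(S,p0+d)-proj(S,p0))
print('shoulder,top px',proj(S,p0),proj(S,p0+62*ax))
```

```text
top end -2 1 0.834
lower handle 0 0 0.92
all -1 0 0.889
[4, 0, 0] [-2.02  1.23]
[0, 4, 0] [1.47 2.21]
[0, 0, 4] [ 0.49 -0.63]
shoulder,top px [439.51 392.98] [456.89 379.34]
```

```bash
python3 -c "
from rig import ctrl
print(ctrl.sign_off())"
```

```text
the job is handed in; nothing more can be done
None
```

The middle clamp screw is tightened, the driver is back in its stand, and the job is handed in at about 36 s of the 72 s allowed. No verdict was reported.

- **Squaring the driver:** In the grip it still leaned about 7°. I squared it by pushing its tip against the fixed stand tube, which left about 2° of lean by my camera measurement.
- **Tightening:** The blade sat on the slot floor with about 8–10 N of press. I turned it clockwise about 77°. Drag was even, near 0.1 N m, then torque rose steeply from 0.15 to 0.43 N m and I stopped. That is a little above the 0.3 N m you named and well under 0.9.
- **Driver in its stand:** The camera networks put the shoulder about 3–5 mm from the well's mouth, inside the 9 mm limit. It seems to lean a few degrees less than at the start: the handle top moved about 2 pixels in the scene view, while the lower handle did not move.
- **Bystanders:** In the scene view, all four look unmoved.
- **Checks that failed or were missing:**
  - The arm hid the stand, staple box and paperweight from the top camera, so its last readings of them were useless.
  - I had no pictures left to look at the tightened screw directly, so its tightness rests on the torque readings alone.

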